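Stand the spindle up in the stock bin and close the keeper

TASK

The pale turned spindle has slumped over in the deep stock bin: tip it upright without lifting its foot out of the bin, and leave it standing freely on the green pad in the free bay. Then swing the red keeper bar fully shut across the front of both bays. Do not disturb the dark spindle already standing in the other bay, nor the jar, bowl and gouge on the bench.

Things in the scene. Friction and masses are not known exactly. Their poses are not given: they have to be found in the camera images.
- bin: Deep plywood stock bin, fixed, open on top: outside 254 (x) x 224 (y) x 150 high, walls 12, inner floor 10 above the bench. Origin: centre of its underside, on the bench; x along its length towards the bays (to the robot's right), z up. At the +x end are two bays side by side, each 64 deep (x=51 to 115) and 94 wide, centres at x=83, y=+53 and y=-53.
- cleat (a point): Middle of the top edge of the bin's dark foot cleat (bin x=45, y=0, z=42): a strip 12 thick (bin x=39 to 51) across the whole inner width, 32 above the inner floor, that fences the bays' floors off from the open part of the bin (bin x=-115 to 39).
- fin (a point): Top of the -x end of the upright fin that parts the two bays (bin x=39, y=0, z=150): 12 thick, as tall as the rim, running from here to the bin's +x wall.
- pad: Fixed green pad, 60 (x) x 90 (y) x 4 thick, covering the floor of the free bay (+y or -y bay, it varies). Origin: centre of its underside, on the bin's inner floor (10 above the bench); axes parallel to the bin's. The pad's top is 14 above the bench.
- spindle: Loose pale wooden spindle, 235 long, about 0.16 kg: a 34 x 34 x 60 square block at either end, turned round middle. Origin: centre of its foot's end face; z runs from foot to head, x and y normal to the blocks' faces. Starts leaning about 40 degrees off vertical: foot on the bin's floor before the cleat, head out over the rim of the -x wall; y level, roughly along bin y.
- spindle_head (a point): Centre of the spindle's upper end face, 235 from its origin along its z.
- neighbour: Loose dark spindle, 190 tall, blocks 34 x 34, standing upright in the other bay. Origin: centre of its foot. Leave alone.
- keeper (a joint): Angle of the red keeper bar, rad: 0 = fully shut at its stop, lying from the hinge along bin -y across both bays; grows clockwise seen from above, 1.57 = along bin -x; starts 1.7 to 2.2, swung out over the bin's +y side. Stays where left; about 1 N at the knob moves it. Bar 190 long, 14 x 14 section, underside 155 and top 169 above the bench.
- keeper_hinge (a point): Point on the keeper's upright hinge axis, at the height of the bar's underside: at bin x=36, y=+106, z=155.
- keeper_knob (a point): Top centre of the black upright round knob on the keeper bar: 16 in diameter, standing 45 above the bar's top (knob top 214 above the bench), 106 from the hinge axis.
- wax_jar: Amber jar with metal cap, 68 in diameter, 65 high, on the bench. Origin: centre of underside. Leave alone.
- bowl: Wooden bowl, 110 in diameter, 50 high, on the bench. Origin: centre of underside. Leave alone.
- gouge: Turning gouge lying on the bench: handle 190 long (towards its -x) and 33 thick, steel shaft 130 long (towards +x). Origin: on the bench below the ferrule where handle meets shaft. Leave alone.
Things that resemble listed ones, but are neither listed nor needed, are in the scene too. Leave any blue, pink or yellow look-alike of the spindle alone.

How it is judged:
By the outcome, as a careful person would: the job done as asked, in the order asked, and still so for the second after the job is handed in, with the robot touching nothing.
It also fails if it takes over 64 s, if anything falls off the work surface, if the arm or the gripper's body presses on something with over 40 N, if the wrist force passes 120 N, or if a joint passes its speed limit or range.

ROBOT

A 6-joint arm with a two-finger parallel gripper is mounted at the origin on the work surface. World frame = base frame: x ahead of the robot, y to its left, z up, the work surface at z = 0. Lengths are in mm, angles in rad, forces in N, time in s.
With the tool pointing down it reaches from about 350 to 975 mm from the base axis. Payload 7.1 kg.
Tool frame: the origin (TCP) lies at the very end of the fingers, on their centre line; the grasp point (between the pads) lies 19 mm behind it (ctrl.grasp_offset is the distance from the TCP to the grasp point, in mm); z points along the fingers, y is the line along which they close (so a half turn about z gives the same grasp; the last joint's range is limited). The gripper opens to 88 mm and grips with 3 to 60 N. Pads are 20 mm wide; open, the fingers measure 115 mm over their backs; the gripper's body (75 mm by 178 mm) begins 61 mm behind the grasp point.
Start: joints at [1.281, 0.423, 1.63, -0, 1.089, -0.019], TCP at [167.157, 602.215, 222.675] pointing down, gripper open.
Joint ranges: [-3, 3], [-0.9, 2.11], [0.09, 2.58], [-1.31, 4.45], [0.11, 2.69], [-2.54, 2.54]. Speed limits (rad/s): [2.39, 2.39, 3.01, 3.14, 3.14, 3.14].

INTERFACE

Orientations are given as a rotation vector (axis times angle).
In Python, from workcell import ctrl, viewer, ticket, models gives the robot as it stands.
- The arm moves only by the tool play_rows, never from a script. Its arguments are lists of equal length, an entry for each row: "dp": the shift along the world's x, y, z in mm, a list of three; "yaw": the turn about the world's z in degrees. In form: {"dp": [[tx, ty, tz], ...], "yaw": [yaw, ...]}. A call has 1 to 8 rows; each row shifts and turns the commanded pose from where the row before left it; what a row does not reach is not made up. A row lasts 1/12 s, in which the tool goes at most 41.7 mm and 7.16 degrees, less where a joint would pass 70% of its speed; a pose out of reach is approached as far as the arm can. A call is refused whole if a number of a shift passes 41.7 or a number of a turn 7.16, either way. A call with a gripper value outside its range is refused whole. "gripper" is the closure, from 0 (fully open) to 1 (shut), set as the call begins (left out, the last holds). The fingers move at their own pace and stop on an object; the grip force is fixed at half the most. Time passes only in rows, so rows that do not move let the fingers close. It gives the time, the measured TCP pose, the force, the opening and the grip force at its end, in the units of the state.
- ctrl.get_obs(): the state, without advancing time (a new reading comes with each control period).
- viewer.get_image(name): name is "side" or "top" or "wrist"; returns a dict with "pixels" (384x512x3 uint8, red, green, blue), "range_z" (384x512 float32, mm along the optical axis (not along the pixel's ray), 0 where there is no reading), "fx", "fy", "cx", "cy" (pixels), "T" (4x4, takes a point from camera to world coordinates); the wrist camera has in their place "hand_eye" (4x4, takes a point from camera to tool coordinates, whose origin is the TCP and whose axes are the flange's). Camera axes: x right, y up, looking along -z (the intrinsics and any distortion apply to the point x, -y, -z); pixel columns grow to the right and rows downward; lengths in mm; the calibration is good to about 2 mm. A picture is of the moment at which its call begins: read the wrist's pose just before it.
- ticket.close_job(): hands the job in; it is judged then, once.
Trained networks look in a picture, given as the dict that the camera call returned (one of the last four; its "shot" number tells which), for a name from the list of things; names that differ only in an ending like _2 or _b are one class to them, and where a whole thing is asked for, a point or a joint stands for the part that bears it (a point fixed in the world has none). Each returns a list of dicts, best first, with "conf" (0 to 1); they miss things now and then, are a little off and sometimes report something else, mostly with a low value. They report only what shows in the picture. A call takes as long as a camera call. They do not tell look-alikes from the thing itself.
- models.look_for(picture, name): "bbox" ([centre column, centre row, width, height] in pixels, round what is visible of it).
- models.landmark_of(picture, name): "location" ([column, row] in pixels: a listed point, or the origin of a listed thing).
The state is a dict: "t": time; "qpos": joint angles; "qvel": joint speeds; "joint_torque": joint torques, N m; "ee_pos": TCP position; "orientation": TCP orientation; "ft_force": force on the tool from outside, world axes, zero at the start; "moment": the same for the moment, N m; "width": finger opening in mm; "grasp_force": force on a finger pad.
Only numpy, scipy, OpenCV 4.12 (cv2) and the standard library are available. Lean on these libraries where they do the work, as an engineer would, in place of code of your own. Each camera call takes 0.05 s, during which the arm holds its last target. There are 200 camera calls.

## Working session

There is one attempt and no reset: what is moved stays moved. The work goes in short steps, Python scripts to look and compute and a tool call to move; the robot and the scene stay as the last step left them, time stands still between calls to the robot, and variables do not carry over. Pictures are saved under pics/ and viewed, at most 10 in all, crops included, and the job is handed in when it is done.

Besides the shell and the picture viewer there is one more tool, called after ">>>" in YAML: its name, and indented under it one key for each argument. play_rows: Moves the arm, as the interface text tells. Its arguments: {"type":"object","properties":{"dp":{"type":"array"},"yaw":{"type":"array"},"gripper":{"type":"number"}},"required":["dp","yaw"]}

```bash
mkdir -p pics; cat > h.py <<'E'
import numpy as np, cv2
from workcell import ctrl, viewer, ticket, models
from scipy.spatial.transform import Rotation as R
def shot(n):
    o=ctrl.get_obs(); p=viewer.get_image(n)
    if 'T' not in p:
        T=np.eye(4);T[:3,:3]=R.from_rotvec(o['orientation']).as_matrix();T[:3,3]=o['ee_pos'];p['Tw']=T@p['hand_eye']
    else: p['Tw']=p['T']
    return p
def ray(p,u,v):
    d=np.array([(u-p['cx'])/p['fx'],-(v-p['cy'])/p['fy'],-1.])
    return p['Tw'][:3,3],p['Tw'][:3,:3]@d
def atz(p,u,v,z):
    c,d=ray(p,u,v);return c+d*(z-c[2])/d[2]
def dep(p,u,v):
    c,d=ray(p,u,v);return c+d*float(p['range_z'][int(round(v)),int(round(u))])
def cloud(p):
    r=p['range_z'];v,u=np.mgrid[:r.shape[0],:r.shape[1]]
    d=np.stack([(u-p['cx'])/p['fx'],-(v-p['cy'])/p['fy'],-np.ones(r.shape)],-1)*r[...,None]
    P=d@p['Tw'][:3,:3].T+p['Tw'][:3,3];P[r==0]=np.nan;return P
def save(p,f): cv2.imwrite('pics/'+f,p['pixels'][:,:,::-1])
E
python3 - <<'E'
from h import *
for n in ['top','side']:
    p=shot(n);save(p,n+'1.png');print(n,[k for k in p if k not in('pixels','range_z')],p['Tw'][:3,3].round())
    for m in ['cleat','fin','pad','spindle','spindle_head','neighbour','keeper_hinge','keeper_knob','bin','wax_jar','bowl','gouge']:
        for d in models.landmark_of(p,m)[:2]:
            u,v=d['location'];print(m,round(d['conf'],2),round(u),round(v),dep(p,min(max(u,0),511),min(max(v,0),383)).round())
a=cv2.imread('pics/top1.png');b=cv2.imread('pics/side1.png');cv2.imwrite('pics/a.png',cv2.resize(a,(800,600)));cv2.imwrite('pics/b.png',cv2.resize(b,(800,600)))
print(ctrl.get_obs())
E
```

```text
top ['fx', 'fy', 'cx', 'cy', 'T', 'shot', 'Tw'] [ 295.  114. 1389.]
cleat 0.97 275 179 [576.  49.  40.]
fin 0.83 278 172 [606.  39.  14.]
fin 0.34 221 177 [548. 223. 199.]
pad 0.87 290 193 [531.  -4.  14.]
spindle 0.95 102 192 [524. 646.  40.]
spindle 0.94 362 109 [ 835. -261.   35.]
spindle_head 0.88 192 249 [333. 331.  32.]
spindle_head 0.86 143 140 [716. 519.  33.]
neighbour 0.62 286 165 [619.  13.  65.]
keeper_hinge 0.63 268 144 [663.  78. 173.]
keeper_knob 0.72 235 136 [684. 183. 185.]
bin 0.69 264 190 [542.  88.   9.]
wax_jar 0.74 402 156 [ 656. -384.   64.]
bowl 0.56 392 227 [ 418. -358.    5.]
gouge 0.82 171 201 [499. 411.  30.]
side ['fx', 'fy', 'cx', 'cy', 'T', 'shot', 'Tw'] [  38. 1223. 1352.]
cleat 0.7 252 192 [556.  37.  42.]
cleat 0.53 234 196 [544. 221. 199.]
fin 0.62 253 175 [579. -25.  73.]
fin 0.53 236 196 [537. 220. 199.]
pad 0.64 246 210 [509. 200. 120.]
pad 0.48 260 192 [525.  25.  42.]
spindle 0.82 225 138 [ 817. -241.   30.]
spindle 0.68 241 200 [551. 153. 110.]
spindle_head 0.75 149 273 [723. 536.  36.]
spindle_head 0.64 253 158 [ 643. -172.   26.]
neighbour 0
[... 403 characters left out ...]
. 154.]
{'t': 1.3, 'qpos': array([ 1.28100409e+00,  4.23089839e-01,  1.62992051e+00,  2.96914713e-05,
        1.08858837e+00, -1.89634950e-02]), 'qvel': array([8.88974481e-04, 2.35446087e-03, 1.64937765e-04, 1.63538838e-03,
       6.17133285e-04, 5.19094775e-06]), 'joint_torque': array([ 5.88907278e-04, -5.44570649e+01, -2.74043655e+01,  6.45645009e-02,
        1.70516863e-02, -2.41633393e-05]), 'ee_pos': array([167.14484386, 602.21069872, 222.67333666]), 'orientation': array([-4.24135637e-01, -3.11280327e+00,  3.05641749e-06]), 'ft_force': array([-0.20432078, -0.54259679,  0.1949867 ]), 'moment': array([ 0.01394722,  0.08738921, -0.00211378]), 'grasp_force': 0.0, 'width': 87.71568772074329}
```

View pics/a.png

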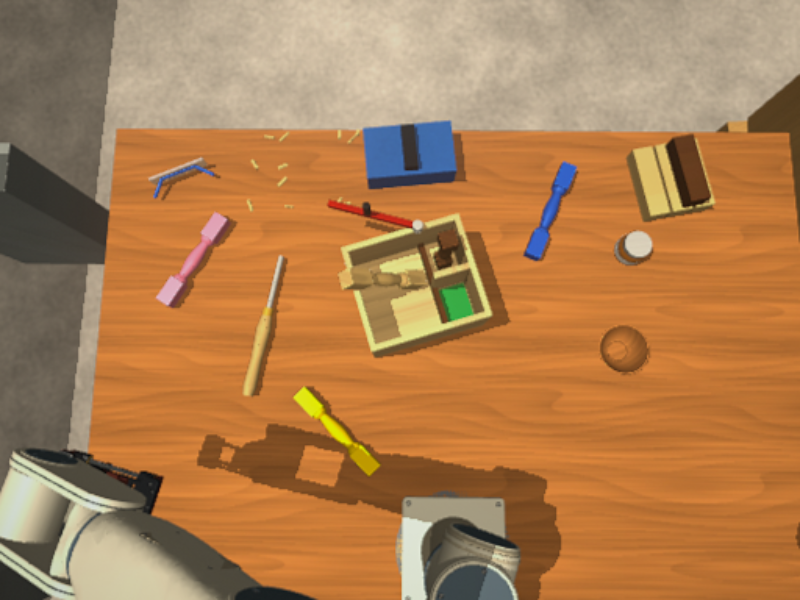

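View pics/b.png

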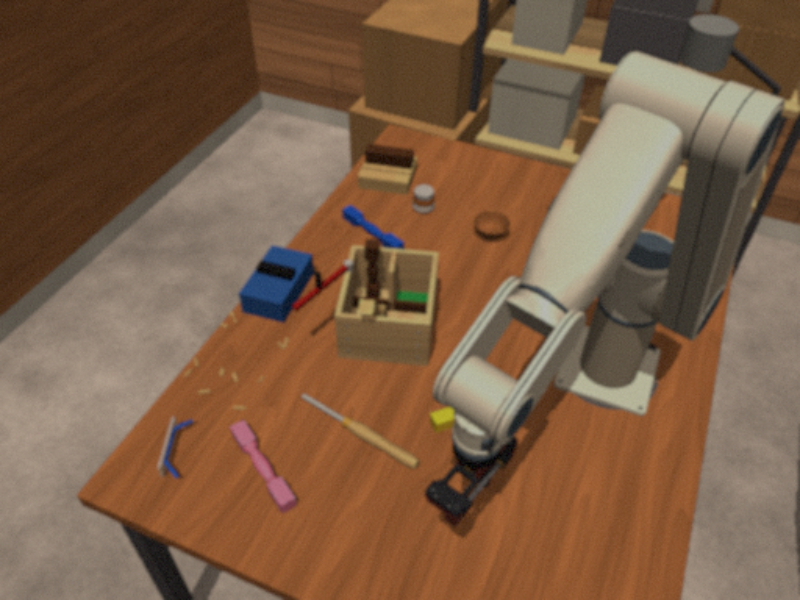

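The top view shows the bin near (415,285), the pale spindle leaning in it, and the green pad in the bay nearer the robot (455,303). The dark spindle stands in the far bay (445,248), and the red keeper is swung out on the far side with its knob at (367,209). The side view agrees. Next I'll fit the bin and the spindle.

```bash
cat >> h.py <<'E'
def binfit(P):
    m=(abs(P[...,2]-150)<6)&(P[...,0]>350)&(P[...,0]<720)&(P[...,1]>-120)&(P[...,1]<260)
    return P[m]
E
python3 - <<'E'
from h import *
from scipy.optimize import minimize
p=shot('top');P=cloud(p);q=binfit(P)[:,:2]
# rim fit: points should lie in ring outline (127x112 outer, 12 thick)
def local(x,q):
    c,s=np.cos(x[2]),np.sin(x[2]);d=q-x[:2];return np.c_[d@[c,s],d@[-s,c]]
def cost(x):
    l=abs(local(x,q));e=np.maximum(l[:,0]-121,l[:,1]-106) # rim centreline rect
    return np.minimum(abs(e),15).sum()
best=min((minimize(cost,[545+a,75+b,-np.pi/2+t],method='Nelder-Mead',options=dict(initial_simplex=[[545+a,75+b,-1.57+t],[565+a,75+b,-1.57+t],[545+a,95+b,-1.57+t],[545+a,75+b,-1.4+t]])) for a in(-15,15) for b in(-15,15) for t in (-.2,0,.2,.3)),key=lambda r:r.fun)
x=best.x;print(x,best.fun/len(q),len(q));np.save('bin.npy',x)
L=local(x,P[...,:2].reshape(-1,2)).reshape(384,512,2)
print('green',[np.nanmedian(L[m],0) for m in [(p['pixels'][...,1]>120)&(p['pixels'][...,0]<80)&(p['pixels'][...,2]<110)&(abs(L[...,0])<150)&(abs(L[...,1])<130)]])
for n,u,v in[('cleat',275,179),('knob',235,136),('hinge',268,144)]: print(n,local(x,dep(p,u,v)[None,:2]),local(x,atz(p,u,v,{'cleat':42,'knob':214,'hinge':155}[n])[None,:2]))
m=(P[...,2]>70)&(abs(L[...,1])<90)&(L[...,0]<20)&(L[...,0]>-190)&(abs(L[...,1])<85)
m&=~((abs(P[...,2]-150)<12)&(L[...,0]<-100)&(abs(L[...,1])>55))
Q=np.c_[L[m],P[m][:,2]]
for a in range(-180,20,15):
    k=Q[(Q[:,0]>=a)&(Q[:,0]<a+15)]
    if len(k):print(a,len(k),np.median(k,0).round(),k[:,1].min().round(),k[:,1].max().round(),k[:,2].max().round())
m=(P[...,2]>160)&(L[...,0]>51)&(L[...,0]<115)&(abs(L[...,1])<100);print('neigh',m.sum(),L[m].mean(0) if m.any() else'')
E
```

```text
[551.89669165  85.77241123  -1.26739318] 4.324303707757467 1143
green [array([ 85.67344617, -49.16182343])]
cleat [[40.67021207 11.19467995]] [[41.35265477 12.36804449]]
knob [[-53.33390414 154.55320333]] [[-54.57592934 144.90999211]]
hinge [[ 39.69986926 102.48701542]] [[ 41.84010131 107.55341943]]
-150 40 [-140.   34.  192.] 19.0 53.0 203.0
-135 112 [-125.   19.  187.] -54.0 51.0 212.0
-120 118 [-115.   18.  186.] -85.0 74.0 213.0
-105 63 [-98.  31. 182.] 16.0 51.0 193.0
-90 44 [-84.  30. 167.] 16.0 49.0 175.0
-75 42 [-67.  27. 136.] 17.0 44.0 150.0
-60 40 [-52.  26. 123.] 16.0 43.0 138.0
-45 33 [-38.  26. 106.] 17.0 42.0 119.0
-30 38 [-22.  25.  81.] 12.0 43.0 98.0
-15 40 [-8. 24. 77.] 10.0 43.0 84.0
0 4 [ 0. 27. 71.] 11.0 33.0 72.0
neigh 166 [81.55416178 50.03457397]
```

>>> play_rows:
  dp:
    - [23,-24,12]
    - [24,-25,12]
    - [24,-25,12]
    - [24,-25,12]
    - [24,-25,12]
    - [24,-25,12]
    - [24,-25,5]
    - [24,-25,0]
  yaw: [-3.8,-3.8,-3.8,-3.8,-3.8,-3.9,-3.9,-3.9]
  gripper: 0

```text
t: 2.02
ee_pos: [359.6, 402.5, 301.5]
orientation: [1.237, 2.887, 0.005]
ft_force: [0.0, 0.3, -0.1]
width: 87.8
grasp_force: 0.0
```

>>> play_rows:
  dp:
    - [24,-25,0]
    - [24,-25,0]
    - [24,-25,0]
    - [24,-25,0]
    - [24,-25,0]
    - [24,-24,0]
    - [23,-22,0]
    - [23,-23,0]
  yaw: [-3.8,-3.8,-3.8,-3.8,-3.8,-3.9,-3.9,-3.9]

```text
t: 2.68
ee_pos: [549.2, 207.9, 299.8]
orientation: [1.958, 2.456, 0.001]
ft_force: [-0.1, 0.5, 0.5]
width: 87.9
grasp_force: 0.0
```

>>> play_rows:
  dp:
    - [0,0,0]
    - [0,0,0]
  yaw: [0,0]

```text
t: 2.85
ee_pos: [548.9, 208.0, 299.4]
orientation: [-1.957, -2.458, 0.0]
ft_force: [0.9, -0.1, 0.3]
width: 87.8
grasp_force: 0.0
```

```bash
cat >> h.py <<'E'
def local(x,q):
    c,s=np.cos(x[2]),np.sin(x[2]);d=q-x[:2];return np.stack([d@[c,s],d@[-s,c]],-1)
def world(x,l):
    c,s=np.cos(x[2]),np.sin(x[2]);return np.array([x[0]+c*l[0]-s*l[1],x[1]+s*l[0]+c*l[1]])
def tooly():
    o=ctrl.get_obs();M=R.from_rotvec(o['orientation']).as_matrix();return np.degrees(np.arctan2(M[1,1],M[0,1]))
E
python3 - <<'E'
from h import *
p=shot('wrist');save(p,'w1.png');P=cloud(p);x=np.load('bin.npy')
print(tooly(),ctrl.get_obs()['ee_pos'],p['Tw'][:3,3],np.nanmin(P[...,2]))
L=local(x,P[...,:2])
z=P[...,2];m=(z>60)&(z<225)&(abs(L[...,1]-30)<26)&(L[...,0]<40)
Q=np.c_[L[m],z[m]]
for a in range(-160,40,10):
    k=Q[(Q[:,0]>=a)&(Q[:,0]<a+10)]
    if len(k)>5:print(a,len(k),np.median(k,0).round(1),np.percentile(k[:,1],[1,99]).round(1),k[:,2].max().round(1))
for n in ['spindle_head','spindle','cleat','fin','keeper_knob','keeper_hinge']:
    for d in models.landmark_of(p,n)[:2]:
        u,v=d['location'];print(n,round(d['conf'],2),round(u),round(v),dep(p,min(max(u,0),511),min(max(v,0),383)).round())
E
```

```text
13.051319243324551 [548.07792594 208.87940441 299.41981834] [532.70349825 279.48983448 461.94562622] -755.1880589857917
-150 409 [-143.9   34.7  190.5] [19.  51.8] 195.7
-140 543 [-134.9   35.   198.5] [18.6 51.7] 205.0
-130 710 [-126.2   30.1  205.4] [ 4.3 55.3] 210.2
-120 326 [-115.8   33.   199.8] [ 5.3 54.7] 207.2
-110 255 [-105.2   34.   189.1] [17.3 50.6] 195.4
-100 215 [-95.2  33.3 177.6] [16.6 49.8] 183.5
-90 132 [-86.7  33.  168. ] [16.4 48.8] 172.4
-80 63 [-72.4  31.  140.5] [19.3 42.4] 158.6
-70 152 [-65.1  30.4 133. ] [16.4 44.2] 140.3
-60 121 [-55.4  29.5 124.4] [15.4 43.9] 132.6
-50 80 [-46.2  30.  115.8] [16.6 42.6] 123.2
-40 35 [-35.   28.2 101.1] [18.8 37.8] 111.2
-30 130 [-23.6  25.3  78.3] [10.9 43.9] 94.1
-20 149 [-15.1  27.   78.9] [10.3 43.5] 84.3
-10 117 [-7.  27.5 75.9] [10.3 43.5] 79.3
0 54 [ 3.9 25.3 64.8] [10.1 42.5] 69.3
30 28 [37.7  5.2 75.4] [4.1 5.9] 99.0
spindle_head 0.88 114 24 [325. 341.   3.]
spindle_head 0.55 256 174 [543. 227. 198.]
spindle 0.8 258 254 [576.  93.  68.]
cleat 0.71 278 282 [620.  40.  37.]
cleat 0.59 243 276 [565.  50.  60.]
fin 0.61 239 315 [539. 233. 398.]
keeper_knob 0.94 413 259 [691. 188. 214.]
```

View pics/w1.png

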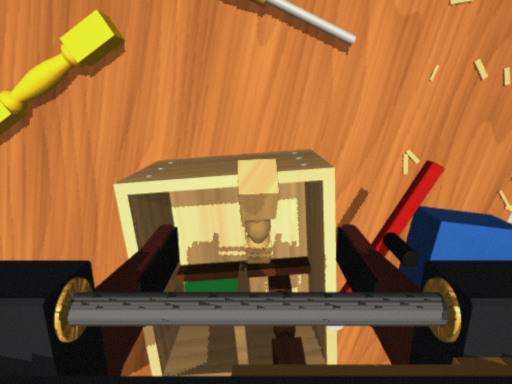

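The wrist view shows the head block centred between the open fingers at (257,175), so I can go straight down and grip it.

>>> play_rows:
  dp:
    - [0,0,-30]
    - [0,0,-30]
    - [0,0,-30]
    - [0,0,-25]
    - [0,0,-15]
    - [0,0,-10]
    - [0,0,0]
    - [0,0,0]
  yaw: [0,0,0,0,0,0,0,0]

```text
t: 3.87
ee_pos: [548.2, 209.6, 159.9]
orientation: [-1.953, -2.461, 0.0]
ft_force: [0.0, 0.4, 0.5]
width: 87.9
grasp_force: 0.0
```

>>> play_rows:
  dp:
    - [0,0,0]
    - [0,0,0]
    - [0,0,0]
    - [0,0,0]
    - [0,0,0]
    - [0,0,0]
    - [0,0,0]
    - [0,0,0]
  yaw: [0,0,0,0,0,0,0,0]
  gripper: 1

```text
t: 4.53
ee_pos: [548.2, 209.2, 159.7]
orientation: [-1.954, -2.46, -0.0]
ft_force: [0.7, 0.2, 0.4]
width: 37.9
grasp_force: 0.0
```

>>> play_rows:
  dp:
    - [0,0,0]
    - [0,0,0]
    - [1.7,-7.3,4.8]
    - [1.7,-7.3,4.8]
    - [1.8,-7.7,4.1]
    - [1.8,-7.7,4.1]
    - [0,0,0]
    - [0,0,0]
  yaw: [0,0,0,0,0,0,0,0]

```text
t: 5.2
ee_pos: [555.5, 178.7, 178.0]
orientation: [1.955, 2.459, 0.001]
ft_force: [-0.2, 1.8, -0.9]
width: 33.9
grasp_force: 30.0
```

>>> play_rows:
  dp:
    - [1.9,-8.1,3.5]
    - [1.9,-8.1,3.5]
    - [1.9,-8.3,2.7]
    - [1.9,-8.3,2.7]
    - [2,-8.5,2]
    - [2,-8.5,2]
    - [0,0,0]
    - [0,0,0]
  yaw: [0,0,0,0,0,0,0,0]

```text
t: 5.87
ee_pos: [566.9, 128.1, 193.7]
orientation: [1.954, 2.459, -0.002]
ft_force: [0.6, 1.5, -1.4]
width: 33.9
grasp_force: 30.0
```

>>> play_rows:
  dp:
    - [2,-8.6,1.2]
    - [2,-8.6,1.2]
    - [2,-8.8,0.4]
    - [2,-8.8,0.4]
    - [2,-8.7,-0.4]
    - [2,-8.7,-0.4]
    - [0,0,0]
    - [0,0,0]
  yaw: [0,0,0,0,0,0,0,0]

```text
t: 6.53
ee_pos: [579.2, 75.9, 196.4]
orientation: [1.954, 2.458, -0.001]
ft_force: [-0.1, -1.0, 3.0]
width: 33.6
grasp_force: 30.0
```

```bash
python3 - <<'E'
from h import *
x=np.load('bin.npy');o=ctrl.get_obs();print(local(x,o['ee_pos'][:2]),o['ft_force'],o['width'])
A=[]
for n in ['wrist','side']:
    p=shot(n);I=p['pixels'][:,:,::-1]
    if n=='side': I=cv2.resize(I[150:260,180:327],(512,384))
    A.append(I)
cv2.imwrite('pics/c.png',cv2.resize(np.hstack(A),(800,300)))
P=cloud(p);L=local(x,P[...,:2]);z=P[...,2]
m=(z>25)&(z<250)&(L[...,0]>-80)&(L[...,0]<37)&(abs(L[...,1])<90)
for a in range(20,200,15):
    k=m&(z>=a)&(z<a+15);
    if k.sum()>3: print(a,k.sum(),np.median(L[k],0).round(),np.percentile(L[k][:,0],[5,95]).round())
E
```

```text
[17.62463484 23.10461223] [-0.10533145 -0.95492986  3.02960145] 33.626895349158275
20 20 [ 6. 27.] [ 1. 37.]
35 33 [ 5. 17.] [-1. 36.]
50 25 [ 3. 20.] [-3. 33.]
65 37 [ 5. 17.] [-3. 33.]
80 27 [ 8. 21.] [-1. 21.]
95 11 [ 6. 17.] [ 0. 37.]
110 24 [ 3. 19.] [-5. 32.]
125 23 [ 1. 20.] [-8. 32.]
140 20 [-0. 23.] [-5. 13.]
155 17 [-1. 23.] [-5. 10.]
170 8 [-5. 24.] [-9. -2.]
185 25 [-10.  21.] [-16.  10.]
```

View pics/c.png

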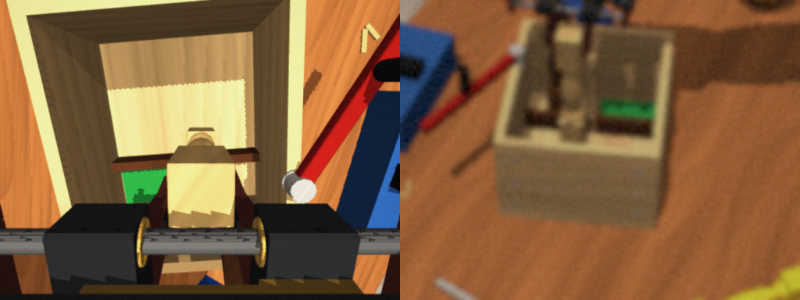

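The spindle looks about upright: in the wrist view its head block is at (200,190), and in the side view it stands in the open part of the bin. I'll measure what tilt is left from the head's top face.

```bash
cat > tilt.py <<'E'
from h import *
x=np.load('bin.npy');o=ctrl.get_obs();t=local(x,o['ee_pos'][:2]);p=shot('wrist');P=cloud(p);L=local(x,P[...,:2])-t;z=P[...,2]-o['ee_pos'][2]
m=(abs(L[...,1])<14)&(abs(L[...,0])<14)&(z>30)&(z<62)
A=np.c_[L[m],np.ones(m.sum())];c,_,_,_=np.linalg.lstsq(A,z[m],rcond=None);r=z[m]-A@c;g=abs(r)<3
c,_,_,_=np.linalg.lstsq(A[g],z[m][g],rcond=None);print('top n',g.sum(),'slope deg',np.degrees(np.arctan(c[:2])).round(1),'z0',c[2],L[m].min(0),L[m].max(0))
for a in range(-130,30,15):
    k=(abs(L[...,1])<30)&(abs(L[...,0])<40)&(z>a)&(z<a+15)
    if k.sum()>20: print(a,k.sum(),np.median(L[k],0).round(1),np.percentile(L[k][:,1],[3,97]).round(1))
print(o['ee_pos'],tooly(),t)
E
python3 tilt.py
```

```text
top n 1821 slope deg [ 4.6 -0.3] z0 51.160900061657266 [-13.99927111 -13.99087865] [-1.80140049 13.99841427]
-130 403 [-16.5   2.2] [-14.8  17.2]
-115 32 [-15.1   0.6] [-8.2  7.4]
-85 23 [-21.7   0.9] [-9.8 11.3]
-70 128 [-22.7   2.4] [-8.9 12.4]
-55 92 [-23.2   1.7] [-5.4  8.7]
-10 292 [-31.7   2.9] [-14.   24.8]
5 513 [-32.6   2.9] [-23.9  26.2]
20 814 [-33.6   3.5] [-24.   26.4]
[579.09938696  76.29643846 196.43093828] 13.115103110027674 [17.17049958 23.12908637]
```

```bash
cat >> tilt.py <<'E'
print('--')
W=(abs(L[...,1]-1)<11)&(abs(L[...,0])<60)
for a in range(-190,70,10):
    k=W&(z>a)&(z<a+10)
    if k.sum()>5: print(a,k.sum(),np.percentile(L[k][:,0],[5,50,95]).round(1))
E
python3 tilt.py | sed '1,/--/d'
```

```text
-190 841 [-57.9 -37.8 -16.8]
-180 19 [-15.8 -15.1 -14.6]
-170 21 [-17.2 -16.5 -15.9]
-160 22 [-18.4 -17.8 -17. ]
-150 13 [-19.4 -18.9 -18.3]
-140 17 [-20.5 -19.1 -18.2]
-130 96 [-20.1 -18.9 -15.8]
-120 144 [-18.6 -16.  -12.7]
-80 20 [-23.6 -22.  -19.4]
-70 79 [-23.9 -22.7 -19.4]
-60 85 [-23.9 -23.  -20.5]
-50 49 [-23.8 -23.1 -22.2]
-20 7 [-31.6 -31.2 -31.1]
-10 114 [-32.4 -31.5 -30.6]
0 129 [-33.3 -32.5 -31.6]
10 175 [-34.4 -33.5 -32.5]
20 195 [-35.3 -34.4 -33.6]
30 246 [-36.3 -35.4 -34.5]
40 3416 [-36.2 -26.3 -11.3]
50 1442 [-20.1  -9.2  -3.5]
```

The spindle still leans about 5.6° towards -x, and the pads hold it off-centre by about 16 mm. I'll push the head on to plumb and measure again.

>>> play_rows:
  dp:
    - [0.9,-3.7,0]
    - [0.9,-3.7,0]
    - [0.9,-3.7,0]
    - [0.9,-3.7,0]
    - [0.7,-3.7,0]
    - [0,0,0]
    - [0,0,0]
  yaw: [0,0,0,0,0,0,0]

```text
t: 7.32
ee_pos: [583.0, 58.4, 196.1]
orientation: [-1.954, -2.46, 0.0]
ft_force: [0.6, 1.7, -1.0]
width: 33.5
grasp_force: 30.0
```

```bash
python3 tilt.py
```

```text
top n 1778 slope deg [ 0.7 -0.2] z0 50.89877313368412 [-13.99888637 -13.9584101 ] [-1.89975157 13.99888176]
-130 404 [-29.9   2.2] [-14.6  18. ]
-115 119 [-27.    1.9] [-9.1 12.6]
-85 35 [-31.5   2.3] [-8.7 12.7]
-70 172 [-30.9   2.3] [-10.3  14.2]
-55 196 [-30.1   2.3] [-7.1 11.8]
-40 22 [-29.5   3.1] [-2.   6.9]
-10 371 [-35.5   3.2] [-13.2  19.2]
5 611 [-35.4   3.2] [-23.7  26. ]
20 979 [-35.3   3.2] [-23.7  26.2]
[583.01912974  58.38628108 196.09550451] 13.076873681610206 [35.43371533 21.51878472]
--
-190 514 [-58.7 -46.6 -34. ]
-180 21 [-33.7 -33.1 -32.4]
-170 21 [-33.8 -33.2 -32.4]
-160 24 [-34.  -33.4 -32.6]
-150 35 [-34.2 -33.5 -32.7]
-140 32 [-34.3 -33.6 -33. ]
-130 101 [-34.1 -32.4 -29.1]
-120 196 [-31.8 -28.4 -25. ]
-80 33 [-32.5 -31.6 -28.4]
-70 88 [-32.7 -31.5 -28.6]
-60 112 [-32.1 -30.7 -27.4]
-50 135 [-31.4 -30.1 -27.7]
-40 22 [-29.9 -29.5 -28.8]
-10 139 [-36.3 -35.6 -34.9]
0 190 [-36.5 -35.7 -35. ]
10 217 [-36.6 -35.9 -35.2]
20 261 [-36.8 -36.1 -35.3]
30 327 [-37.  -36.2 -35.5]
40 1058 [-37.  -33.8  -8.7]
50 3920 [-34.7 -19.5  -4.7]
```

>>> play_rows:
  dp:
    - [0,0,0]
    - [0,0,0]
    - [0,0,0]
    - [0,0,0]
    - [0,0,0]
    - [0,0,0]
    - [0,0,0]
    - [0,0,0]
  yaw: [0,0,0,0,0,0,0,0]
  gripper: 0.4

```text
t: 8.03
ee_pos: [583.1, 58.7, 196.3]
orientation: [1.954, 2.46, 0.0]
ft_force: [0.3, -0.3, -0.1]
width: 52.7
grasp_force: 0.0
```

>>> play_rows:
  dp:
    - [-1,4.5,0]
    - [-1,4.5,0]
    - [-1,4.5,0]
    - [-1.2,4.5,0]
    - [0,0,0]
  yaw: [0,0,0,0,0]

```text
t: 8.45
ee_pos: [578.6, 77.7, 196.3]
orientation: [-1.953, -2.461, -0.0]
ft_force: [-0.6, 0.8, 0.2]
width: 52.7
grasp_force: 0.0
```

```bash
python3 tilt.py
```

```text
top n 1481 slope deg [34.9 -2.5] z0 52.511402959710495 [-13.99689455 -13.96576098] [13.91712113 13.99934061]
-130 570 [-7.7 -1.2] [-26.1  16.6]
-115 131 [-5.5  0.3] [-12.2  10.6]
-100 32 [-8.1  0.1] [-8.8  8.6]
-85 97 [-9.7  0.7] [-11.3  13.3]
-70 265 [-9.   0.7] [-13.6  13.7]
-55 358 [-7.2  0.6] [-12.  12.]
-40 119 [-6.4  0.5] [-7.8  8.3]
-25 40 [-11.5   0.8] [-4.5  6.6]
-10 687 [-12.8  -0.2] [-26.7  27.1]
5 1265 [-12.5  -0.6] [-28.   28.7]
20 1704 [-12.5  -0.5] [-28.3  28.8]
[578.57094698  77.72397348 196.26262434] 13.138618659153954 [15.65028502 23.05128687]
--
-190 878 [-57.7 -36.8 -14.9]
-180 37 [-13.8 -13.2 -12.6]
-170 41 [-13.8 -13.2 -12.6]
-160 37 [-13.9 -13.2 -12.5]
-150 44 [-13.8 -13.1 -12.6]
-140 46 [-13.7 -13.2 -12.6]
-130 122 [-13.5 -11.8  -8.2]
-120 233 [-11.1  -6.9  -1.1]
-110 16 [-7.4 -6.4 -4.8]
-100 18 [-8.7 -7.7 -5.6]
-90 23 [-10.1  -9.4  -5.8]
-80 74 [-11.3 -10.2  -5.9]
-70 129 [-11.2  -9.9  -5.9]
-60 164 [-10.2  -8.9  -4.5]
-50 219 [-9.1 -7.4 -2.1]
-40 119 [-7.7 -6.4 -3.8]
-20 40 [-12.1 -11.5 -10.5]
-10 230 [-13.6 -13.  -12.2]
0 274 [-13.7 -12.9 -12.3]
10 336 [-13.6 -12.9 -12.2]
20 408 [-13.6 -12.9 -12.2]
30 498 [-13.7 -12.9 -12.1]
40 2421 [-13.3  -7.2  19.4]
50 133 [-12.2  -4.9  18.5]
```

It's standing freely and plumb, so I'll recentre, grip it again and lift just enough to clear the cleat.

>>> play_rows:
  dp:
    - [1.2,-3.8,0]
    - [0,0,0]
  yaw: [0,0]

```text
t: 8.67
ee_pos: [580.3, 72.5, 196.3]
orientation: [1.954, 2.46, -0.0]
ft_force: [0.2, 0.3, 0.1]
width: 52.9
grasp_force: 0.0
```

>>> play_rows:
  dp:
    - [0,0,0]
    - [0,0,0]
    - [0,0,0]
    - [0,0,0]
    - [0,0,0]
    - [0,0,10]
    - [0,0,20]
    - [0,0,20]
  yaw: [0,0,0,0,0,0,0,0]
  gripper: 1

```text
t: 9.33
ee_pos: [579.3, 72.9, 246.6]
orientation: [-1.953, -2.459, 0.002]
ft_force: [0.5, -0.3, -0.6]
width: 33.8
grasp_force: 29.8
```

>>> play_rows:
  dp:
    - [-10,-3,5]
    - [-11,-3.5,0]
    - [-11,-3.5,0]
    - [-11,-3.5,0]
    - [-11,-3,0]
    - [-10,-3,0]
    - [-8,-3,0]
    - [0,0,0]
  yaw: [0.6,0.6,0.6,0.6,0.6,0.6,0.6,0]

```text
t: 10.0
ee_pos: [506.0, 49.8, 250.9]
orientation: [-1.861, -2.53, 0.002]
ft_force: [-0.8, -0.3, -2.1]
width: 34.0
grasp_force: 29.8
```

```bash
python3 - <<'E'
from h import *
exec(open('tilt.py').read().split("print('--')")[0])
g=(p['pixels'][...,1]>90)&(p['pixels'][...,0]<70)&(p['pixels'][...,2]<100)&(abs(P[...,2]-14)<8)
Lg=L+t;print('green',g.sum(),Lg[g].min(0),Lg[g].max(0),np.percentile(Lg[g],[2,98],axis=0))
for a,b in[(144,156)]:
    k=(P[...,2]>a)&(P[...,2]<b)&(abs(Lg[...,0])<140)&(abs(Lg[...,1])<125);print(np.percentile(Lg[k],[0.5,99.5],axis=0))
# cleat edges
k=(abs(P[...,2]-42)<4)&(Lg[...,0]>25)&(Lg[...,0]<60)&(abs(Lg[...,1])<95);print('cleat',k.sum(),np.percentile(Lg[k],[3,97],axis=0) if k.any() else '')
A=[p['pixels'][:,:,::-1],cv2.resize(viewer.get_image('side')['pixels'][150:260,180:327,::-1],(512,384))]
cv2.imwrite('pics/d.png',cv2.resize(np.hstack(A),(800,300)))
E
```

```text
top n 1943 slope deg [-0.6 -0.1] z0 49.2484404165008 [-13.98923995 -13.9511277 ] [-0.95584111 13.96959644]
-130 523 [-13.3   0.6] [-16.4  16.5]
-115 121 [-10.4   0.6] [-11.1  11.4]
-100 26 [-12.9  -0.2] [-7.   8.4]
-85 87 [-14.5  -0.2] [-12.2  11.9]
-70 265 [-13.6  -0.1] [-13.6  14. ]
-55 348 [-11.8   0.6] [-12.  12.]
-40 102 [-11.   -0.1] [-7.5  7.9]
-25 33 [-15.8   0.6] [-4.8  5.4]
-10 602 [-17.2   0.1] [-21.9  22.4]
5 1033 [-17.    0.1] [-24.1  24.9]
20 1401 [-16.9   0.1] [-24.3  25. ]
[506.02555387  49.83936788 250.90584064] 17.272401427766777 [ 20.58690784 -54.51168785]
green 419 [ 58.17921345 -97.33506844] [99.26223603 -9.44074462] [[ 58.4779376  -96.44258098]
 [ 91.46522625  -9.7539364 ]]
[[-128.4843259  -112.08430827]
 [  86.73929043  111.52964239]]
cleat 1102 [[ 37.32416737 -90.38569636]
 [ 48.39659962  90.84255473]]
```

View pics/d.png

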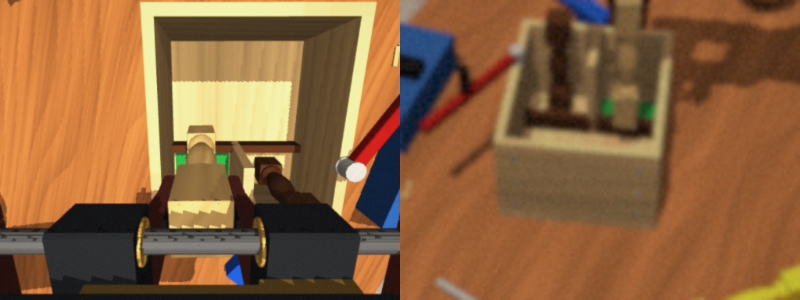

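>>> play_rows:
  dp:
    - [2.6,-8.4,0]
    - [2.6,-8.4,0]
    - [2.6,-8.4,0]
    - [2.6,-8.4,0]
    - [2.6,-8.4,0]
    - [2.7,-8.3,0]
    - [2.7,-8.4,0]
    - [0,0,0]
  yaw: [0,0,0,0,0,0,0,0]

```text
t: 10.77
ee_pos: [527.1, -9.9, 251.3]
orientation: [1.864, 2.528, -0.0]
ft_force: [0.2, 0.4, -1.9]
width: 34.2
grasp_force: 29.8
```

>>> play_rows:
  dp:
    - [0,0,-10]
    - [0,0,-12]
    - [0,0,-12]
    - [0,0,-8]
    - [0,0,-4]
    - [0,0,-2]
    - [0,0,-1]
    - [0,0,0]
  yaw: [0,0,0,0,0,0,0,0]

```text
t: 11.43
ee_pos: [526.6, -8.2, 202.4]
orientation: [1.862, 2.53, 0.0]
ft_force: [1.0, -0.1, -0.8]
width: 33.7
grasp_force: 29.8
```

>>> play_rows:
  dp:
    - [0,0,-0.8]
    - [0,0,-0.8]
    - [0,0,0]
    - [0,0,0]
  yaw: [0,0,0,0]

```text
t: 11.77
ee_pos: [526.6, -8.3, 200.9]
orientation: [1.862, 2.53, 0.0]
ft_force: [-0.7, -0.2, -1.7]
width: 34.3
grasp_force: 29.8
```

```bash
python3 tilt.py | grep -v '^-[0-9]* [0-9]* \[.*\] \['; python3 -c "
from h import *
print(ctrl.get_obs()['ft_force'],ctrl.get_obs()['ee_pos'])"
```

```text
top n 1936 slope deg [-0.8 -0.2] z0 49.23476097659232 [-13.99781382 -13.98832405] [-1.00780544 13.99283267]
5 1042 [-17.    0.6] [-24.1  24.7]
20 1399 [-16.9   0.5] [-24.2  25.1]
[526.5566755   -8.29366169 200.90284932] 17.283081010653817 [ 82.19880222 -52.28670393]
--
-190 294 [-57.6 -26.3 -18.5]
-180 48 [-44.8 -18.6 -18.3]
-170 63 [-44.8 -18.4 -18.2]
-160 284 [-44.2 -38.2 -18.2]
-150 40 [-18.6 -18.3 -17.9]
-140 41 [-18.5 -18.1 -17.9]
-130 123 [-18.2 -16.9 -13.5]
-120 228 [-15.7 -11.9  -6.7]
-110 13 [-12.1 -11.1  -9.6]
-100 18 [-13.7 -12.7 -10.3]
-90 20 [-15.2 -14.2 -12.1]
-80 66 [-15.9 -14.8 -11.4]
-70 128 [-15.7 -14.5 -11. ]
-60 155 [-14.9 -13.7 -10. ]
-50 216 [-13.7 -11.9  -7.9]
-40 103 [-12.2 -11.   -8.7]
-20 38 [-16.8 -15.9 -15. ]
-10 211 [-17.6 -17.3 -17. ]
0 267 [-17.6 -17.2 -16.9]
10 326 [-17.6 -17.2 -16.8]
20 384 [-17.5 -17.1 -16.7]
30 484 [-17.5 -17.1 -16.6]
40 2396 [-17.2 -11.   15.3]
50 238 [-16.4 -10.4  -2.3]
[-0.08189356  0.6961198  -1.39422695] [526.53762467  -8.30910226 200.87187151]
```

>>> play_rows:
  dp:
    - [0,0,-0.6]
    - [0,0,-0.5]
    - [0,0,0]
    - [0,0,0]
  yaw: [0,0,0,0]

```text
t: 12.15
ee_pos: [526.7, -8.3, 200.2]
orientation: [1.862, 2.53, 0.001]
ft_force: [-1.7, 0.7, 6.0]
width: 34.1
grasp_force: 29.9
```

Contact (+6 N), so I'll release slightly, then rise.

>>> play_rows:
  dp:
    - [0,0,0]
    - [0,0,0]
    - [0,0,0]
    - [0,0,0]
    - [0,0,0]
    - [0,0,0]
  yaw: [0,0,0,0,0,0]
  gripper: 0.4

```text
t: 12.65
ee_pos: [526.5, -8.3, 199.5]
orientation: [-1.862, -2.53, 0.0]
ft_force: [0.6, -0.0, -0.0]
width: 52.4
grasp_force: 0.0
```

>>> play_rows:
  dp:
    - [0,0,10]
    - [0,0,20]
    - [0,0,30]
    - [0,0,30]
    - [0,0,10]
    - [0,0,0]
    - [0,0,0]
  yaw: [0,0,0,0,0,0,0]

```text
t: 13.23
ee_pos: [526.3, -8.3, 299.6]
orientation: [1.862, 2.53, 0.001]
ft_force: [-0.7, -0.5, -1.3]
width: 52.5
grasp_force: 0.0
```

```bash
python3 - <<'E'
from h import *
x=np.load('bin.npy');H=np.array(world(x,[36,106]));print('hinge',H)
for n in ['top','wrist','side']:
    p=shot(n);P=cloud(p);c=p['pixels'].astype(int);L=local(x,P[...,:2])
    m=(c[...,0]>110)&(c[...,1]<50)&(c[...,2]<50)&(abs(P[...,2]-165)<12)
    q=L[m]-[36,106]
    if len(q)>10:
        e=q[np.hypot(*q.T)>60].mean(0) if (np.hypot(*q.T)>60).any() else q.mean(0)
        th=np.arctan2(-e[0],-e[1])%(2*np.pi);k=np.array([36,106])-106*np.array([np.sin(th),np.cos(th)]);print(n,len(q),'theta',th,'knob bin',k,'world',world(x,k))
    for d in models.landmark_of(p,'keeper_knob')[:2]:
        u,v=d['location'];w=atz(p,u,v,214);print(n,round(d['conf'],2),round(u),round(v),w.round(1),local(x,w[:2]).round(1))
    m=(P[...,2]>180)&(P[...,2]<262)&(L[...,0]>45)&(L[...,0]<125)&(abs(L[...,1])<100)
    for s in(1,-1):
        k=m&(L[...,1]*s>0)
        if k.sum()>5:print('spindles',n,k.sum(),np.median(L[k],0).round(),np.median(P[k][:,2]).round())
    if n=='side': I=p['pixels'][150:260,180:327,::-1]
    if n=='top': J=p['pixels'][120:230,200:347,::-1]
cv2.imwrite('pics/e.png',np.hstack([cv2.resize(I,(400,300)),cv2.resize(J,(400,300))]))
print(ctrl.get_obs()['ee_pos'],ctrl.get_obs()['qpos'],tooly())
E
```

```text
hinge [663.81087626  83.08628327]
top 191 theta 2.1095307227071585 knob bin [-54.98602081 160.38330642] world [688.52637904 186.16462203]
spindles top 60 [71. 54.] 199.0
wrist 1621 theta 2.0988566778734454 knob bin [-55.56131643 159.40903794] world [687.42472915 186.42255934]
spindles wrist 1908 [79. 50.] 200.0
spindles wrist 2876 [ 74. -52.] 249.0
side 89 theta 2.107821122308026 knob bin [-55.07886152 160.22767728] world [688.35012023 186.20672501]
side 0.75 206 174 [680.9 175.  214. ] [-46.6 149.8]
spindles side 86 [74. 51.] 199.0
spindles side 165 [ 68. -53.] 234.0
[525.84782719  -8.25438296 298.27990002] [-3.83291483e-02  1.93263156e-01  1.77006435e+00  7.13837242e-06
  1.18067686e+00 -3.40060949e-01] 17.28785546875531
```

View pics/e.png

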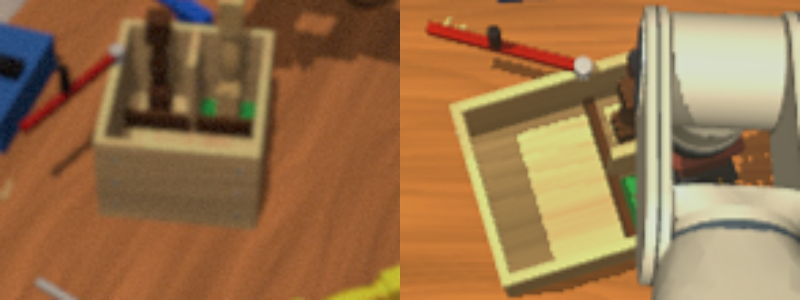

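The side crop shows the pale spindle upright on the green pad at (230,90), with the dark one untouched. The keeper is still out, with its knob at world (688,186), so I'll go above the knob.

>>> play_rows:
  dp:
    - [20,24,0]
    - [20,24,0]
    - [20,24,0]
    - [20,24,0]
    - [20,24,0]
    - [20,24,0]
    - [21,25,0]
    - [21,25,0]
  yaw: [0,0,0,0,0,0,0,0]

```text
t: 14.2
ee_pos: [689.0, 187.0, 298.4]
orientation: [-1.862, -2.529, 0.002]
ft_force: [0.2, -0.6, 0.3]
width: 52.7
grasp_force: 0.0
```

>>> play_rows:
  dp:
    - [0,0,0]
    - [0,0,0]
    - [0,0,0]
  yaw: [0,0,0]

```text
t: 14.45
ee_pos: [687.7, 185.4, 298.4]
orientation: [-1.861, -2.529, 0.003]
ft_force: [0.8, -0.4, -0.0]
width: 52.6
grasp_force: 0.0
```

```bash
python3 - <<'E'
from h import *
x=np.load('bin.npy');p=shot('wrist');P=cloud(p);o=ctrl.get_obs();print(o['ee_pos'],local(x,o['ee_pos'][:2]))
L=local(x,P[...,:2]);m=(abs(P[...,2]-214)<6)&(np.hypot(L[...,0]+55,L[...,1]-160)<30);print(m.sum(),np.median(L[m],0),np.percentile(L[m],[3,97],axis=0) if m.any() else '')
for d in models.landmark_of(p,'keeper_knob')[:1]:
    u,v=d['location'];w=atz(p,u,v,214);print(d['conf'],w,local(x,w[:2]))
c=p['pixels'].astype(int);m=(c[...,0]>110)&(c[...,1]<50)&(c[...,2]<50)&(abs(P[...,2]-165)<12);q=L[m]-[36,106];print(np.arctan2(-q.mean(0)[0],-q.mean(0)[1]))
E
```

```text
[687.66500736 184.91482622 298.83431265] [-54.0506608  159.18787663]
296 [-56.49218698 161.55866126] [[-62.80057233 155.0302067 ]
 [-49.41522636 168.08714602]]
0.9 [690.98394676 188.25396632 214.        ] [-56.24568823 163.35285801]
2.1093683683919955
```

>>> play_rows:
  dp:
    - [1.7,2.8,-20]
    - [0,0,-30]
    - [0,0,-30]
    - [0,0,-20]
    - [0,0,-10]
    - [0,0,-4]
    - [0,0,0]
  yaw: [0,0,0,0,0,0,0]

```text
t: 15.13
ee_pos: [690.0, 187.9, 185.5]
orientation: [-1.863, -2.529, 0.001]
ft_force: [-0.1, 0.0, 0.1]
width: 53.0
grasp_force: 0.0
```

>>> play_rows:
  dp:
    - [0,0,0]
    - [0,0,0]
    - [0,0,0]
    - [0,0,0]
    - [0,0,0]
    - [0,0,0]
    - [0,0,0]
    - [0,0,0]
  yaw: [0,0,0,0,0,0,0,0]
  gripper: 1

```text
t: 15.8
ee_pos: [690.2, 188.4, 185.9]
orientation: [1.862, 2.53, 0.0]
ft_force: [-1.7, -1.6, 3.0]
width: 15.2
grasp_force: 30.0
```

```bash
python3 - <<'E'
from h import *
x=np.load('bin.npy');o=ctrl.get_obs();print(o['ee_pos'],o['width'],o['grasp_force'],o['ft_force'])
H=np.array([35.3,106.3])
th=np.linspace(2.105,-0.03,25);W=np.array([world(x,H-106.5*np.array([np.sin(t),np.cos(t)])) for t in th])
print(W[[0,8,16,24]].round(1));print(np.diff(W,axis=0).round(1).tolist())
E
```

```text
[690.18414442 188.44381164 185.92571793] 15.167191924580493 30.000458657741547 [-1.73455302 -1.57032721  2.98435601]
[[688.3 187.5]
 [614.6 178.3]
 [564.9 123.2]
 [563.3  49. ]]
[[-9.3, 1.8], [-9.4, 0.9], [-9.5, 0.1], [-9.4, -0.8], [-9.3, -1.6], [-9.2, -2.4], [-8.9, -3.2], [-8.6, -4.0], [-8.2, -4.7], [-7.7, -5.5], [-7.2, -6.1], [-6.7, -6.7], [-6.0, -7.3], [-5.4, -7.8], [-4.6, -8.3], [-3.9, -8.6], [-3.1, -8.9], [-2.3, -9.2], [-1.5, -9.4], [-0.6, -9.4], [0.2, -9.5], [1.0, -9.4], [1.9, -9.3], [2.7, -9.1]]
```

>>> play_rows:
  dp:
    - [-9.6,1.7,0]
    - [-9.7,0.8,0]
    - [-9.7,0,0]
    - [-9.6,-0.9,0]
    - [-9.5,-1.7,0]
    - [-9.4,-2.5,0]
    - [-9.1,-3.3,0]
    - [-8.8,-4.1,0]
  yaw: [3.7,3.7,3.7,3.7,3.7,3.7,3.7,3.7]

```text
t: 16.47
ee_pos: [614.5, 181.8, 185.9]
orientation: [-1.148, -2.923, -0.008]
ft_force: [-2.3, 14.7, 2.0]
width: 15.8
grasp_force: 30.0
```

>>> play_rows:
  dp:
    - [-8.2,-4.7,0]
    - [-7.7,-5.5,0]
    - [-7.2,-6.1,0]
    - [-6.7,-6.7,0]
    - [-6,-7.3,0]
    - [-5.4,-7.8,0]
    - [-4.6,-8.3,0]
    - [-3.9,-8.6,0]
  yaw: [3.7,3.7,3.7,3.7,3.7,3.7,3.7,3.7]

```text
t: 17.13
ee_pos: [562.2, 125.1, 185.8]
orientation: [-0.363, -3.115, -0.003]
ft_force: [-11.0, 7.0, 8.2]
width: 15.4
grasp_force: 30.0
```

>>> play_rows:
  dp:
    - [-2.4,-9,0]
    - [-1.6,-9.2,0]
    - [-0.8,-9.4,0]
    - [0,-9.4,0]
    - [0.6,-9.5,0]
    - [1.2,-9.4,0]
    - [0,0,0]
  yaw: [3.7,3.7,3.7,3.7,3.7,3.7,0]

```text
t: 17.72
ee_pos: [556.6, 65.9, 185.6]
orientation: [0.242, -3.121, 0.001]
ft_force: [-21.3, -4.3, 18.7]
width: 15.2
grasp_force: 30.0
```

>>> play_rows:
  dp:
    - [1,-4.5,0]
    - [1,-4.5,0]
    - [1,-4,0]
    - [0,0,0]
    - [0,0,0]
  yaw: [0,0,0,0,0]

```text
t: 18.13
ee_pos: [560.5, 53.2, 185.7]
orientation: [0.237, -3.123, 0.002]
ft_force: [-17.2, -6.2, 17.9]
width: 15.4
grasp_force: 30.0
```

```bash
cat > th.py <<'E'
from h import *
x=np.load('bin.npy');print(local(x,ctrl.get_obs()['ee_pos'][:2]))
for n in['wrist','side','top']:
    p=shot(n);P=cloud(p);c=p['pixels'].astype(int);L=local(x,P[...,:2])
    m=(c[...,0]>90)&(c[...,1]<.4*c[...,0])&(c[...,2]<.4*c[...,0])&(abs(P[...,2]-163)<13)&(abs(L[...,0])<130)&(abs(L[...,1])<130)
    if m.sum()>15:
        q=L[m];f=np.polyfit(q[:,1],q[:,0],1);print(n,m.sum(),'theta',np.arctan(f[0]),'x at y=-70,0,90',np.polyval(f,[-70,0,90]).round(1),q.min(0).round(),q.max(0).round())
E
python3 th.py
```

```text
[33.61394655 -1.49612578]
wrist 4040 theta 0.01972154401659247 x at y=-70,0,90 [31.5 32.9 34.7] [ 25. -85.] [43. 98.]
side 107 theta 0.020355119657360282 x at y=-70,0,90 [30.5 31.9 33.8] [ 21. -81.] [46. 91.]
```

>>> play_rows:
  dp:
    - [0.5,-1.5,0]
    - [0.5,-1.5,0]
    - [0,0,0]
    - [0,0,0]
  yaw: [0,0,0,0]

```text
t: 18.62
ee_pos: [561.2, 51.4, 185.7]
orientation: [0.237, -3.122, -0.0]
ft_force: [-18.7, -0.6, 18.1]
width: 15.3
grasp_force: 30.0
```

>>> play_rows:
  dp:
    - [0.5,-1.5,0]
    - [0,0,0]
    - [0,0,0]
  yaw: [0,0,0]

```text
t: 18.87
ee_pos: [561.2, 51.3, 185.7]
orientation: [0.237, -3.122, -0.004]
ft_force: [-21.8, 6.2, 18.7]
width: 15.4
grasp_force: 30.0
```

```bash
python3 th.py
```

```text
[35.68479578 -1.38198011]
wrist 3944 theta 0.006498036344507643 x at y=-70,0,90 [34.6 35.1 35.7] [ 28. -85.] [42. 97.]
side 104 theta 0.0009430120193146733 x at y=-70,0,90 [33.2 33.3 33.3] [ 23. -81.] [46. 90.]
```

It's stopped moving and the force is building along the closing direction, so this is the stop. One more small nudge, then release.

>>> play_rows:
  dp:
    - [0.4,-1.2,0]
    - [0,0,0]
    - [0,0,0]
  yaw: [0,0,0]

```text
t: 19.27
ee_pos: [561.3, 51.2, 185.6]
orientation: [0.237, -3.121, -0.007]
ft_force: [-21.8, 11.5, 18.9]
width: 15.5
grasp_force: 30.0
```

>>> play_rows:
  dp:
    - [0,0,0]
    - [0,0,0]
    - [0,0,0]
    - [0,0,0]
    - [0,0,0]
    - [0,0,0]
  yaw: [0,0,0,0,0,0]
  gripper: 0.7

```text
t: 19.77
ee_pos: [567.2, 48.7, 185.5]
orientation: [-0.237, 3.132, -0.0]
ft_force: [0.1, 0.8, -0.1]
width: 26.3
grasp_force: 0.0
```

>>> play_rows:
  dp:
    - [0,0,10]
    - [0,0,25]
    - [0,0,35]
    - [0,0,40]
    - [0,0,40]
    - [0,0,20]
    - [0,0,0]
    - [0,0,0]
  yaw: [0,0,0,0,0,0,0,0]

```text
t: 20.43
ee_pos: [567.5, 48.9, 357.4]
orientation: [-0.237, 3.129, -0.0]
ft_force: [-0.9, 0.1, -0.2]
width: 26.4
grasp_force: 0.0
```

```bash
python3 th.py; python3 - <<'E'
from h import *
p=shot('wrist');q=shot('side')
cv2.imwrite('pics/f.png',np.hstack([cv2.resize(p['pixels'][:,:,::-1],(400,300)),cv2.resize(q['pixels'][150:260,180:327,::-1],(400,300))]))
E
```

```text
[39.877733    3.84492507]
wrist 1563 theta -0.002804486066890166 x at y=-70,0,90 [35.1 34.9 34.6] [ 28. -84.] [42. 98.]
side 141 theta 0.0034886693575465703 x at y=-70,0,90 [32.8 33.  33.3] [ 23. -81.] [46. 90.]
```

View pics/f.png

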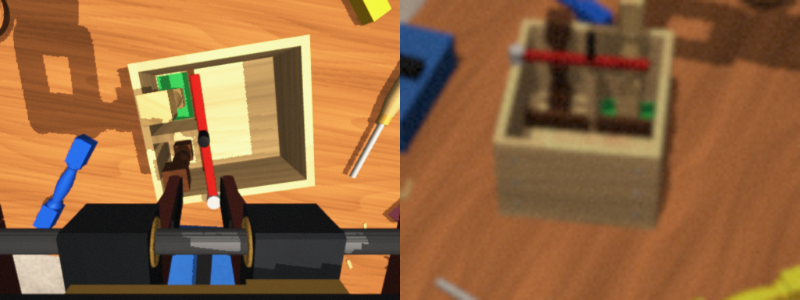

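The keeper is shut (bar from (195,75) to (212,200) in the wrist view), both spindles stand upright in their bays, and the gripper is clear.

```bash
python3 -c "
from h import *
print(ticket.close_job())"
```

```text
the job is handed in; nothing more can be done
None
```

The job is handed in: the pale spindle stands freely on the green pad, the keeper bar is shut against its stop (within about 0.003 rad in the last images), the dark spindle is still upright in its bay, and the robot never went near the jar, bowl or gouge.

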